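# Clamp a case block in the crate-repair clamp and keep it gripped

## Task

Clamp the pine block in the crate-repair clamp: first swing the red-tipped hold-down over centre until its foot presses on top of the block, then pump the orange trigger towards the black handle, letting it spring back between strokes, until the sprung nose has pushed the block flat against the fixed jaw and its white ring has gone into the blue head while some of its green ring still shows; never press it in so far that only red is left, which would crush the block. The clamp does not lock, so finish while still holding the trigger squeezed like that, and leave the other loose things on the bench where they are.

Things in the scene. Friction and masses are not known exactly. Their poses are not given: they have to be found in the camera images.
- clamp: crate-repair clamp, a ratchet bar clamp on a wooden base 410 x 110 x 15 mm fixed to the bench. Origin: centre of the base's underside, at bench height; x along the bar from handle (-x) to fixed jaw and hold-down (+x), z up. All x and heights below are in this frame, in mm. Blue cheeks x -163 to -87, up to 101. Fixed jaw: face at x 85, 15 thick, top at 49. Blue head's top at 61
- trigger_grip (a point): middle of the front (+x) face of the orange trigger, a bar 10 thick, 20 wide, up to height 168, on a cross pin at x -120, height 88. This point, 55 mm from the pin, is at x -104, height 141 when free and x -126, height 143 fully squeezed. From above, one finger before the trigger and one behind the handle: they span 50 mm free, 28 mm squeezed. z runs up the trigger
- trigger (a joint): trigger angle: 0 released, 0.40 rad fully squeezed (to the handle, -x; 22 mm at trigger_grip). A spring returns it. One full squeeze moves the bar and blue head one tooth, 8 mm, to the block (32 mm per rad, after an idle start of about 5 mm); let it spring fully back between strokes: the bar stays, held by 4 N friction. Force at trigger_grip: 2 to 3 N, plus 0.6 N per N at the bar
- ram (a joint): how far the bar with the blue head has been pumped towards the block, in m, 0 to 0.075. It is not zero at the start; with the block seated against the fixed jaw the nose meets it at 0.060
- nose (a joint): how far the sprung nose is pressed into the blue head, in m: 0 free, 0.014 bottomed; 2 N per mm. Of the rings round it the white (3 mm) has gone in at 0.003, the green (4 mm) at 0.007, then only red (7 mm) is left. With the trigger let go at most 0.002 stays pressed in. The last stroke, squeezed fully, would press it in too far: stop that stroke part-way
- nose_face (a point): centre of the front (+x) face of the round nose (26 mm diameter), at height 40, x = -15 + ram - nose (mm); it meets the block's near face
- toggle_tip (a point): outer end of the hold-down arm, on its axis; the last 36 mm are a red grip 18 wide, 16 thick, ending in a ball. The arm, 105 mm long, turns about a cross pin at x 135, height 72. Open it leans back: this tip at x 174, height 170. Closed it lies level over the fixed jaw: tip at x 30, height 72, rubber foot on the block's top at x 65
- toggle (a joint): angle of the hold-down: 0 open against its stop, 1.95 rad closed with the foot on the block. A spring takes it over centre at about 0.4; beyond this it snaps shut by itself. Pushing the red grip towards -x takes 2 to 6 N. Its foot presses so lightly that 4 to 6 N slide the block beneath it
- block_center (a point): centre of the pine block, 40 mm along the clamp's x, 50 mm across, 40 mm high, loose on the clamp's base (underside at height 15), a few mm short of the fixed jaw; seated against the jaw its centre is at clamp x 65. Its x and z axes run with the clamp's
- spare_block_center (a point): centre of a loose spare pine block, 40 x 50 x 40 mm, on the bench; leave it
- wine: standing green wine bottle, 76 mm diameter, 300 mm tall, origin at its foot; leave it
- glue: standing white glue bottle, 52 mm diameter, 160 mm tall, origin at its foot; leave it
- hammer: hammer lying on the bench; leave it
- screwdriver: screwdriver lying on the bench; leave it
- tape: roll of tape lying flat, 100 mm diameter, 48 mm high, origin at the centre of its underside; leave it
- handle_grip (a point): middle of the fixed black handle, at x -147, height 142. The handle is 14 thick along x, 26 wide, leans 0.2 rad to -x going up and ends at height 173. It stands behind (-x of) the trigger
Mind the look-alikes: they are no part of the job. What is shaped like the part that bears block_center but pink is not meant.

How it is judged:
On the way, in this order (a step that is already met when the one before it is completed fails the run):
1. the hold-down is swung over centre and its foot rests on the block (value of joint toggle above 1.85 rad), for 0.2 s.
2. the trigger is squeezed (value of joint trigger above 0.2 rad), for 0.05 s.
3. the trigger has sprung back for another stroke (value of joint trigger below 0.12 rad), for 0.05 s.
4. the nose grips the block against the fixed jaw (value of joint nose above 0.003 m and x of block_center in the frame of clamp above 0.0625 m), for 0.2 s.
At the end, for the whole second after the job is handed in: The program has ended with the fingers still holding the trigger squeezed (over 1 N) and steady; the nose is pressed in 3 to 7.5 mm (white ring gone, some green showing); the block sits flat and square (within 0.08 rad) within 2.5 mm of the fixed jaw; the hold-down is closed on it (over 1.85 rad) (all of step 4 and value of joint nose below 0.0075 m and value of joint toggle above 1.85 rad and angle between block_center's own z axis and vertical below 0.08 rad and angle between the x axis of block_center and the x axis of clamp, either way round below 0.08 rad and contact force between the fingers and clamp above 1 N and velocity of joint trigger between -0.05 and 0.05 rad/s); the arm keeps its last pose, push and grip.
It fails at once if the nose is pressed in 2 mm past its green ring, only red is left and the block is crushed (value of joint nose above 0.009 m).
It fails at once if another loose thing on the bench is moved more than 30 mm (distance of any of spare_block_center, wine, glue, hammer, screwdriver, tape from where it was at the start of the episode above 0.03 m).
It also fails if it takes over 72 s, if anything falls off the work surface, if the arm or the gripper's body presses on something with over 40 N, if the wrist force passes 120 N, or if a joint passes its speed limit or range.

## Robot

A 6-joint arm with a two-finger parallel gripper is mounted at the origin on the work surface. World frame = base frame: x ahead of the robot, y to its left, z up, the work surface at z = 0. Lengths are in m, angles in rad, forces in N, time in s.
With the tool pointing down it reaches from about 0.35 to 0.775 m from the base axis. Payload 5.5 kg.
Tool frame: the origin (TCP) lies at the very end of the fingers, on their centre line; the grasp point (between the pads) lies 19 mm behind it; z points along the fingers, y is the line along which they close (so a half turn about z gives the same grasp; the last joint's range is limited). The gripper opens to 85 mm and grips with 20 to 120 N. Pads are 22 mm wide; open, the fingers measure 114 mm over their backs; the gripper's body (76 mm by 85 mm) begins 54 mm behind the grasp point. The pads swing forward as they close: fully open they stand 13 mm farther back than shut.
Start: joints at [-1.391, 0.313, 0.046, 1.304, 0, 1.431], TCP at [0.181, -0.546, 0.231] pointing down, gripper open.
Joint ranges: [-2.76, 2.76], [-0.86, 1.69], [-1.03, 1.26], [-2.2, 2.34], [-1.47, 1.5], [-3.14, 3.14]. Speed limits (rad/s): [2.57, 2.57, 3.14, 3.14, 3.14, 3.14].

## Interface

Orientations are given as a unit quaternion [w, x, y, z].
In Python, from workcell import env, imaging, ticket gives the robot as it stands. The module is installed in compiled form; this text tells all that it offers.
- The arm moves only by the tool apply_moves, never from a script. Its argument "rows" is a list of rows, each an object with "xyz": the shift along the tool's x, y, z in mm, a list of three; "turn": the turn, a rotation vector about the tool's x, y, z in rad, a list of three; "grip": the opening, from 0 (shut) to 1 (fully open). A call has 1 to 12 rows; each row is the pose to reach, as a shift and turn from the pose commanded when the call began, along the tool's axes at that moment; what a row does not reach only later rows make up. A row lasts 1/12 s, in which the tool goes at most 41.7 mm and 7.16 degrees, less where a joint would pass 70% of its speed; a pose out of reach is approached as far as the arm can. A call with a gripper value outside its range is refused whole. The fingers move at their own pace and stop on an object; "force" is the grip in N (left out, the last holds). Time passes only in rows, so rows that repeat a pose let the fingers close. It gives the time, the measured TCP pose, the force, the opening and the grip force at its end, in the units of the state.
- env.get_state(): the state, without advancing time (a new reading comes with each control period).
- imaging.read_camera(name): name is "side" or "top" or "wrist"; returns a dict with "color" (400x640x3 uint8, blue, green, red), "z_map" (400x640 float32, m along the optical axis (not along the pixel's ray), 0 where there is no reading), "camera_matrix" (3x3 intrinsics, pixels), "k1" (the pictures are not rectified: a ray, as slopes to the right and down, at radius r is drawn at 1 + k1 r^2 times it, then the intrinsics apply), "view" (4x4, takes a point from world to camera coordinates). Camera axes: x right, y down, z forward; pixel columns grow to the right and rows downward; lengths in m; the calibration is good to about 2 mm. A picture is of the moment at which its call begins.
- ticket.hand_in(): hands the job in; it is judged then, once.
The state is a dict: "clock": time; "joint_pos": joint angles; "qvel": joint speeds; "tau": joint torques, N m; "tcp_pos": TCP position; "orientation": TCP orientation; "wrist_force": force on the tool from outside, world axes, zero at the start; "ft_torque": the same for the moment, N m; "finger_gap": finger opening in m; "grip_force": force on a finger pad.
Only numpy, scipy, OpenCV 4.12 (cv2) and the standard library are available. Lean on these libraries where they do the work, as an engineer would, in place of code of your own. Each camera call takes 0.05 s, during which the arm holds its last target. There are 200 camera calls.

## Working session

There is one attempt and no reset: what is moved stays moved. The work goes in short steps, Python scripts to look and compute and a tool call to move; the robot and the scene stay as the last step left them, time stands still between calls to the robot, and variables do not carry over. Pictures are saved under pics/ and viewed, at most 10 in all, crops included, and the job is handed in when it is done.

Besides the shell and the picture viewer there is one more tool, called after ">>>" by a JSON object that holds its "api" and its "payload". apply_moves: Moves the arm, as the interface text tells. Its arguments: {"type":"object","properties":{"rows":{"type":"array"},"force":{"type":"number"}},"required":["rows"]}

```bash
mkdir -p pics
cat > h.py <<'E'
import numpy as np, cv2, pickle
from workcell import env, imaging, ticket
def shot(n):
    return imaging.read_camera(n)
def pix2world(c,u,v,z=None,depth=None):
    K=c["camera_matrix"];V=np.array(c["view"])
    p=np.array([[u,v]],float)
    d=(p-[K[0][2],K[1][2]])/[K[0][0],K[1][1]]
    s=d.copy()
    for _ in range(20): s=d/(1+c["k1"]*(s**2).sum(1,keepdims=True))
    ray=np.r_[s[0],1]; R=V[:3,:3];t=V[:3,3]
    o=-R.T@t; w=R.T@ray
    if depth is not None: return o+w*depth
    if z is not None: return o+w*(z-o[2])/w[2]
    return o,w
def dpt(c,u,v):
    m=c["z_map"][int(v)-1:int(v)+2,int(u)-1:int(u)+2]; m=m[m>0]
    return pix2world(c,u,v,depth=float(np.median(m))) if len(m) else None
def proj(c,P):
    V=np.array(c["view"]);q=V[:3,:3]@P+V[:3,3];s=q[:2]/q[2];s=s*(1+c["k1"]*(s@s))
    K=c["camera_matrix"];return np.array([K[0][0]*s[0]+K[0][2],K[1][1]*s[1]+K[1][2]])
E
python3 - <<'E'
from h import *
for n in("side","top"):
    c=shot(n); cv2.imwrite(f"pics/{n}0.png",c["color"]); pickle.dump(c,open(n+"0.pkl","wb"))
    V=np.array(c["view"]);print(n,-V[:3,:3].T@V[:3,3],c["k1"],c["camera_matrix"][0][0])
print(env.get_state())
E
```

```text
side [-0.06183281  0.79897995  1.1225598 ] 0.006618223989621168 481.38410380101817
top [0.49107105 0.01406995 1.19396285] -0.02961439534600227 366.6141892702396
{'clock': 0.1, 'joint_pos': array([-1.39058146e+00,  3.13932281e-01,  4.50948320e-02,  1.30355024e+00,
       -7.23610167e-06,  1.43118312e+00]), 'qvel': array([ 3.37967964e-04,  1.02253673e-05,  5.00146833e-03, -3.76916716e-04,
        1.11693280e-03, -6.33714262e-04]), 'tau': array([ 1.83821881e-03, -4.81724989e+01,  2.99244350e+01,  1.27706467e-02,
       -1.70191734e-04,  9.65637469e-06]), 'tcp_pos': array([ 0.1806852 , -0.54541782,  0.23049495]), 'orientation': array([-7.95442586e-04,  9.87240662e-01,  1.59233293e-01, -1.97691560e-05]), 'wrist_force': array([ 0.97850172,  0.33510118, -0.68354929]), 'ft_torque': array([ 0.06483096,  0.03405331, -0.03320669]), 'grip_force': 0.0, 'finger_gap': 0.08555662140960334}
```

View pics/top0.png

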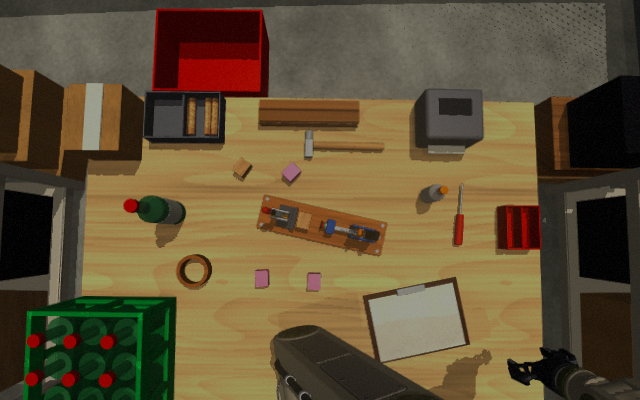

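View pics/side0.png

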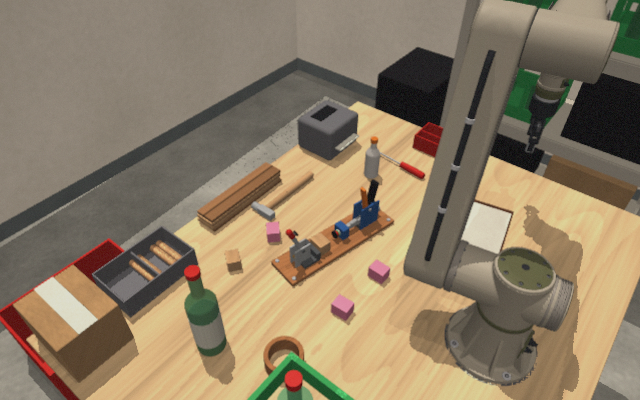

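Block candidates in the top picture:
- The block inside the clamp at (303,221).
- A spare pine block at (242,169).
- Pink look-alikes at (291,172), (262,278) and (313,281).

I choose (303,221), which sits between the jaw and the blue head. Next I'll check it in a close crop and measure the base.

Run:
```python
from h import *
T=pickle.load(open("top0.pkl","rb"));S=pickle.load(open("side0.pkl","rb"))
a=cv2.resize(T["color"][180:265,245:400],None,fx=5,fy=5,interpolation=2)[:, :775]
b=cv2.resize(S["color"][170:290,260:405],None,fx=3.5,fy=3.5)
im=np.zeros((600,800,3),np.uint8)
a=cv2.resize(T["color"][185:262,250:395],None,fx=3.6,fy=3.6);im[:a.shape[0],:a.shape[1]]=a
b=cv2.resize(S["color"][175:285,265:400],None,fx=2.9,fy=2.9);im[278:278+b.shape[0],:b.shape[1]]=b
cv2.imwrite("pics/crop0.png",im)
# base mask
hsv=cv2.cvtColor(T["color"],cv2.COLOR_BGR2HSV);print("hsv base",hsv[243,300],hsv[215,340],"bench",hsv[260,340])
m=((hsv[...,0]<15)&(hsv[...,1]>120)&(hsv[...,2]>60)).astype(np.uint8);r=np.zeros_like(m);r[185:262,250:395]=m[185:262,250:395]
r=cv2.morphologyEx(r,cv2.MORPH_OPEN,np.ones((3,3)))
cs=cv2.findContours(r,0,2)[0]
pts=np.vstack([c for c in cs if cv2.contourArea(c)>40])
W=np.array([pix2world(T,u,v,z=0.015)[:2] for u,v in pts[:,0]])
rc=cv2.minAreaRect((W*1000).astype(np.float32));print(rc);print(cv2.boxPoints(rc))
# depth heights
def blob(c,mask,name):
    n,l,st,ce=cv2.connectedComponentsWithStats(mask.astype(np.uint8))
    for i in range(1,n):
        if st[i,4]>8:
            ys,xs=np.where(l==i);P=[dpt(c,x,y) for x,y in zip(xs,ys)];P=np.array([p for p in P if p is not None])
            print(name,ce[i].round(1),st[i,4],P.mean(0).round(3),'zmax',P[:,2].max().round(3))
for n,c,(y0,y1,x0,x1) in(("top",T,(185,262,250,395)),("side",S,(175,285,265,400))):
    h=cv2.cvtColor(c["color"],cv2.COLOR_BGR2HSV).astype(int);w=np.zeros(h.shape[:2],bool);w[y0:y1,x0:x1]=1
    H,Sa,Va=h[...,0],h[...,1],h[...,2]
    blob(c,w&((H<5)|(H>174))&(Sa>180)&(Va>90),n+" red")
    blob(c,w&(H>100)&(H<125)&(Sa>130)&(Va>50),n+" blue")
    blob(c,w&(H>8)&(H<16)&(Sa>190)&(Va>140),n+" orange")
```

```text
hsv base [ 18 148 155] [ 13 196 139] bench [ 23 124 158]
((523.1914672851562, -24.15826416015625), (406.49267578125, 108.84686279296875), 77.31734466552734)
[[ 425.473   -210.4969 ]
 [ 531.6641  -234.39433]
 [ 620.9099   162.18037]
 [ 514.7188   186.0778 ]]
top red [264.5 209.6] 19 [0.56  0.141 0.169] zmax 0.17
top blue [330.1 226.2] 83 [ 0.518 -0.049  0.061] zmax 0.063
top orange [352.6 217. ] 100 [ 0.549 -0.124  0.015] zmax 0.017
top orange [264.2 217.7] 23 [0.545 0.161 0.015] zmax 0.018
top orange [359.9 231.6] 14 [ 0.501 -0.126  0.168] zmax 0.169
side red [290.  233.7] 41 [0.553 0.144 0.157] zmax 0.169
side blue [366.1 213. ] 381 [ 0.486 -0.136  0.063] zmax 0.102
side blue [342.2 229.4] 134 [ 0.509 -0.041  0.051] zmax 0.062
```

View pics/crop0.png

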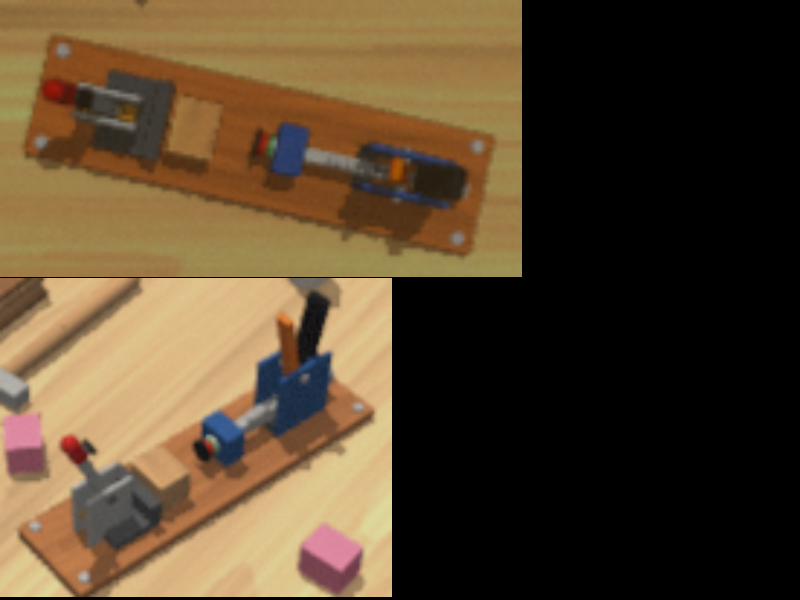

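The crop confirms it: the pine block is at about top px (303,221), between the grey jaw and the blue head. The red tip is at (264,210) and the orange trigger at (360,232). The base rectangle measures 406x109 mm, against 410x110. From the depth data, the red tip is at clamp x≈173 and height 0.169, which matches the text. Next I'll move above and behind the red grip with the gripper shut.

```bash
cat >> h.py <<'E'
from scipy.spatial.transform import Rotation as Ro
C0=np.array([0.5232,-0.0242]);TH=np.deg2rad(77.32)
CX=np.array([np.cos(TH),np.sin(TH)]);CY=np.array([-CX[1],CX[0]])
def cl(x,y,z): return np.r_[C0+CX*x/1000+CY*y/1000,z/1000]
def incl(P): d=np.asarray(P)[:2]-C0;return np.array([d@CX*1000,d@CY*1000,P[2]*1000])
def go(x,y,z):
    s=env.get_state();q=s["orientation"];R=Ro.from_quat(q[[1,2,3,0]])
    G=Ro.from_matrix(np.c_[np.r_[-CX[1],CX[0],0],np.r_[CX,0],[0,0,-1]])
    print("at",incl(s["tcp_pos"]).round(1),"shift",(R.inv().apply(cl(x,y,z)-s["tcp_pos"])*1000).round(1),"turn",(R.inv()*G).as_rotvec().round(3),
     "F",s["wrist_force"].round(1),"t",round(s["clock"],2),"gap",round(s["finger_gap"]*1000,1),"gf",round(s["grip_force"],1))
E
python3 -c "
from h import *
go(215,0,240)"
```

```text
at [-583.7  219.8  230.5] shift [ 599.8 -571.4   -8.5] turn [-0.0e+00 -2.0e-03 -2.6e+00] F [ 1.   0.3 -0.7] t 0.1 gap 85.6 gf 0.0
```

>>> {"api": "apply_moves", "payload": {"rows": [{"xyz": [600,-571,-20],"turn": [0,0,-2.6],"grip": 0},{"xyz": [600,-571,-20],"turn": [0,0,-2.6],"grip": 0},{"xyz": [600,-571,-20],"turn": [0,0,-2.6],"grip": 0},{"xyz": [600,-571,-20],"turn": [0,0,-2.6],"grip": 0},{"xyz": [600,-571,-20],"turn": [0,0,-2.6],"grip": 0},{"xyz": [600,-571,-20],"turn": [0,0,-2.6],"grip": 0},{"xyz": [600,-571,-20],"turn": [0,0,-2.6],"grip": 0},{"xyz": [600,-571,-20],"turn": [0,0,-2.6],"grip": 0},{"xyz": [600,-571,-20],"turn": [0,0,-2.6],"grip": 0},{"xyz": [600,-571,-20],"turn": [0,0,-2.6],"grip": 0},{"xyz": [600,-571,-20],"turn": [0,0,-2.6],"grip": 0},{"xyz": [600,-571,-20],"turn": [0,0,-2.6],"grip": 0}]}}

```text
clock: 1.1
tcp_pos: [0.4164, -0.1028, 0.2433]
orientation: [0.0, 0.611, 0.791, -0.0]
wrist_force: [1.0, -1.1, 0.3]
finger_gap: -0.0
grip_force: 0.0
```

```bash
python3 -c "
from h import *
go(215,0,240)"
```

```text
at [-100.2   86.9  243.3] shift [240.2 221.8   3.3] turn [-0.     0.    -1.094] F [ 1.  -1.1  0.3] t 1.1 gap -0.0 gf 0.0
```

>>> {"api": "apply_moves", "payload": {"rows": [{"xyz": [240,222,0],"turn": [0,0,-1.094],"grip": 0},{"xyz": [240,222,0],"turn": [0,0,-1.094],"grip": 0},{"xyz": [240,222,0],"turn": [0,0,-1.094],"grip": 0},{"xyz": [240,222,0],"turn": [0,0,-1.094],"grip": 0},{"xyz": [240,222,0],"turn": [0,0,-1.094],"grip": 0},{"xyz": [240,222,0],"turn": [0,0,-1.094],"grip": 0},{"xyz": [240,222,0],"turn": [0,0,-1.094],"grip": 0},{"xyz": [240,222,0],"turn": [0,0,-1.094],"grip": 0},{"xyz": [240,222,0],"turn": [0,0,-1.094],"grip": 0},{"xyz": [240,222,0],"turn": [0,0,-1.094],"grip": 0},{"xyz": [240,222,0],"turn": [0,0,-1.094],"grip": 0}]}}

```text
clock: 2.02
tcp_pos: [0.5716, 0.1826, 0.2425]
orientation: [-0.001, 0.115, 0.993, -0.0]
wrist_force: [-0.2, 0.3, -0.2]
finger_gap: 0.0
grip_force: 0.0
```

Run:
```python
from h import *
go(215,0,148)
c=shot("wrist"); cv2.imwrite("pics/w1.png",c["color"])
h=cv2.cvtColor(c["color"],cv2.COLOR_BGR2HSV).astype(int)
m=((h[...,0]<5)|(h[...,0]>174))&(h[...,1]>170)&(h[...,2]>80)
n,l,st,ce=cv2.connectedComponentsWithStats(m.astype(np.uint8))
for i in range(1,n):
    if st[i,4]>30:
        ys,xs=np.where(l==i);P=[dpt(c,x,y) for x,y in zip(xs[::5],ys[::5])];P=np.array([incl(p) for p in P if p is not None])
        print(ce[i],st[i,4],P.min(0).round(),P.max(0).round(),P.mean(0).round(1))
```

```text
at [212.4  -1.9 242.5] shift [ 1.7  2.7 94.5] turn [-0.001 -0.002 -0.008] F [-0.2  0.3 -0.2] t 2.02 gap 0.0 gf 0.0
[141.13043478 173.89130435] 46 [-5. -6. 46.] [-1.  9. 50.] [-2.7  2.4 48.4]
[266.83272727 205.92363636] 275 [149. -69.  -1.] [178.   9. 170.] [170.6   1.1 164.6]
```

View pics/w1.png

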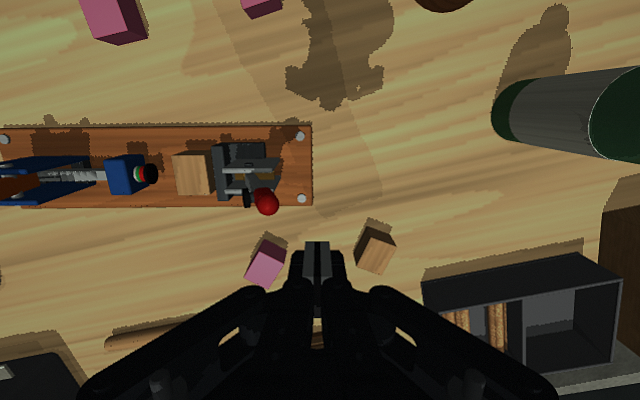

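The wrist picture shows the red ball at (267,205), the nose with its rings at (150,173) and the block at (193,173). The ball is on the clamp's mid-line. Next I'll descend behind it and push.

>>> {"api": "apply_moves", "payload": {"rows": [{"xyz": [2,3,40],"turn": [0,0,0],"grip": 0},{"xyz": [2,3,80],"turn": [0,0,0],"grip": 0},{"xyz": [2,3,93],"turn": [0,0,0],"grip": 0},{"xyz": [2,-10,93],"turn": [0,0,0],"grip": 0},{"xyz": [2,-24,93],"turn": [0,0,0],"grip": 0},{"xyz": [2,-38,93],"turn": [0,0,0],"grip": 0},{"xyz": [2,-52,93],"turn": [0,0,0],"grip": 0},{"xyz": [2,-66,93],"turn": [0,0,0],"grip": 0},{"xyz": [2,-80,93],"turn": [0,0,0],"grip": 0},{"xyz": [2,-92,93],"turn": [0,0,0],"grip": 0},{"xyz": [2,-100,93],"turn": [0,0,0],"grip": 0},{"xyz": [2,-100,93],"turn": [0,0,0],"grip": 0}]}}

```text
clock: 3.07
tcp_pos: [0.5468, 0.0831, 0.1502]
orientation: [-0.0, 0.115, 0.993, -0.001]
wrist_force: [-0.3, 0.6, -0.8]
finger_gap: 0.0005
grip_force: 0.0
```

Run:
```python
from h import *
go(110,0,240)
for n in("side","top"):
    c=shot(n)
    h=cv2.cvtColor(c["color"],cv2.COLOR_BGR2HSV).astype(int)
    m=((h[...,0]<5)|(h[...,0]>174))&(h[...,1]>170)&(h[...,2]>80);w=np.zeros(m.shape,bool)
    y0,y1,x0,x1=(185,262,250,395) if n=="top" else (175,285,265,400);w[y0:y1,x0:x1]=1
    k,l,st,ce=cv2.connectedComponentsWithStats((m&w).astype(np.uint8))
    for i in range(1,k):
        if st[i,4]>5: print(n,ce[i].round(),st[i,4],incl(dpt(c,*ce[i])).round())
```

```text
at [109.9   0.5 150.2] shift [ -0.4   0.  -89.8] turn [-0.001 -0.001 -0.009] F [-0.3  0.6 -0.8] t 3.07 gap 0.5 gf 0.0
side [315. 223.] 62 [ 84.   6. 141.]
top [322. 225.] 6 [-1.  1. 53.]
```

The toggle was mid-swing in that image. I'll retreat upward and go in front of the trigger with the fingers shut. The plan is to squeeze the trigger by pushing it with the arm, since the arm controls position precisely. I'll check the hold-down on the way.

>>> {"api": "apply_moves", "payload": {"rows": [{"xyz": [0,0,-40],"turn": [0,0,0],"grip": 0},{"xyz": [0,-20,-60],"turn": [0,0,0],"grip": 0},{"xyz": [0,-60,-60],"turn": [0,0,0],"grip": 0},{"xyz": [0,-100,-60],"turn": [0,0,0],"grip": 0},{"xyz": [0,-140,-60],"turn": [0,0,0],"grip": 0},{"xyz": [0,-170,-60],"turn": [0,0,0],"grip": 0},{"xyz": [0,-170,-60],"turn": [0,0,0],"grip": 0},{"xyz": [0,-170,-60],"turn": [0,0,0],"grip": 0}]}}

```text
clock: 3.83
tcp_pos: [0.5091, -0.0812, 0.2102]
orientation: [-0.0, 0.115, 0.993, 0.0]
wrist_force: [-0.2, 0.5, 0.1]
finger_gap: 0.0
grip_force: 0.0
```

```bash
cat >> h.py <<'E'
def look(tag):
    c=shot("wrist"); h=cv2.cvtColor(c["color"],cv2.COLOR_BGR2HSV).astype(int);H,S,V=h[...,0],h[...,1],h[...,2]
    cv2.imwrite(f"pics/w_{tag}.png",c["color"]);pickle.dump(c,open(f"w_{tag}.pkl","wb"))
    X=np.full(H.shape+(3,),np.nan);ys,xs=np.where(c["z_map"]>0)
    K=c["camera_matrix"];d=(np.c_[xs,ys]-[K[0][2],K[1][2]])/[K[0][0],K[1][1]];s=d.copy()
    for _ in range(10): s=d/(1+c["k1"]*(s**2).sum(1,keepdims=True))
    Vw=np.array(c["view"]);P=((np.c_[s,np.ones(len(s))]*c["z_map"][ys,xs][:,None])-Vw[:3,3])@Vw[:3,:3]
    q=P[:,:2]-C0;X[ys,xs]=np.c_[q@CX,q@CY,P[:,2]]*1000
    x,y,z=X[...,0],X[...,1],X[...,2]
    def r(n,m,extra=""):
        if m.sum()<4: print(n,"none");return
        p=X[m];print(n,int(m.sum()),"x",np.percentile(p[:,0],[3,50,97]).round(1),"y",np.median(p[:,1]).round(1),"z",np.percentile(p[:,2],[50,97]).round(1))
    blue=(H>100)&(H<125)&(S>120)&(V>40)
    n=(abs(y)<22)
    r("head top",blue&n&(x>-75)&(x<70)&(z>57)&(z<67))
    ring=n&(abs(y)<16)&(x>-40)&(x<60)&(z>42)&(z<57)
    r("red ring",ring&((H<6)|(H>172))&(S>150)&(V>50)); r("green",ring&(H>45)&(H<85)&(S>80)); r("white",ring&(S<70)&(V>110)); r("black",ring&(V<45))
    r("block top",(abs(y)<30)&(x>15)&(x<84)&(z>51)&(z<59)&(H>8)&(H<25)&(S>60))
    r("red grip",(abs(y)<25)&(x>10)&(x<180)&(z>62)&((H<6)|(H>172))&(S>150)&(V>50))
E
python3 -c "
from h import *
go(-70,0,150);look('a')"
```

```text
at [-58.7   1.2 210.2] shift [ -1.3 -11.3  60.2] turn [ 0.    -0.    -0.009] F [-0.2  0.5  0.1] t 3.83 gap 0.0 gf 0.0
head top 873 x [-37.9 -25.9 -14. ] y 2.2 z [60.4 61.8]
red ring 99 x [-4.4 -1.2 54. ] y 2.8 z [48.4 54.2]
green 50 x [-9.1 -7.4 -5.9] y 3.8 z [48.4 50.2]
white 31 x [-39.5 -10.6  -9.4] y 1.4 z [48.9 50.5]
black 155 x [-38.8   4.1  39.7] y 5.4 z [50.4 55.3]
block top 958 x [39.6 58.3 77.8] y 13.3 z [54.5 56. ]
red grip 559 x [31.4 46.9 63.5] y 2.6 z [79.1 80.9]
```

View pics/w_a.png

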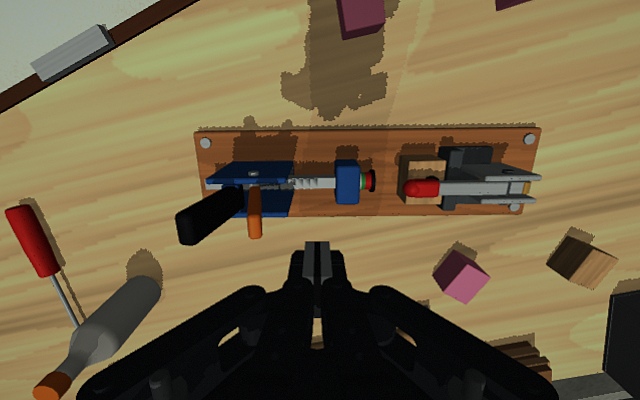

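The hold-down is closed: its red grip lies level at (425,188) over the block at (415,180). All the rings show at (367,180). Next I'll lower in front of the trigger at (255,210) and make contact.

>>> {"api": "apply_moves", "payload": {"rows": [{"xyz": [0,0,30],"turn": [0,0,0],"grip": 0},{"xyz": [0,0,60],"turn": [0,0,0],"grip": 0},{"xyz": [0,-10,60],"turn": [0,0,0],"grip": 0},{"xyz": [0,-20,60],"turn": [0,0,0],"grip": 0},{"xyz": [0,-30,60],"turn": [0,0,0],"grip": 0},{"xyz": [0,-36,60],"turn": [0,0,0],"grip": 0},{"xyz": [0,-36,60],"turn": [0,0,0],"grip": 0}]}}

```text
clock: 4.47
tcp_pos: [0.5019, -0.1166, 0.1521]
orientation: [0.001, 0.114, 0.993, -0.0]
wrist_force: [-0.8, 2.2, 0.9]
finger_gap: 0.0004
grip_force: 0.9
```

```bash
cat >> h.py <<'E'
def trig(tag):
    "orange trigger front/top in clamp frame from the side camera"
    c=shot("side"); h=cv2.cvtColor(c["color"],cv2.COLOR_BGR2HSV).astype(int);pickle.dump(c,open(f"s_{tag}.pkl","wb"))
    m=(h[...,0]>6)&(h[...,0]<18)&(h[...,1]>170)&(h[...,2]>90)
    w=np.zeros(m.shape,bool);w[170:230,340:390]=1
    ys,xs=np.where(m&w);P=np.array([incl(p) for p in (dpt(c,x,y) for x,y in zip(xs,ys)) if p is not None])
    if len(P): P=P[(P[:,2]>95)&(P[:,0]<-80)]
    if len(P)>3: 
        k=np.polyfit(P[:,2],P[:,0],1);print("trigger n",len(P),"z",P[:,2].min().round(),P[:,2].max().round(),"lean",k[0].round(2),"x at 141",np.polyval(k,141).round(1))
    else: print("trigger hidden",len(P))
E
python3 -c "
from h import *
go(-110,0,150);trig('a');look('b')"
```

```text
at [-94.8   0.5 152.1] shift [ -0.6 -15.2   2.1] turn [-0.     0.003 -0.008] F [-0.8  2.2  0.9] t 4.47 gap 0.4 gf 0.9
trigger n 66 z 96.0 169.0 lean 0.05 x at 141 -112.5
head top 1280 x [-36.1 -24.6 -12.7] y 2.1 z [60.5 61.8]
red ring 147 x [-3.1  0.2  3.2] y 3.5 z [48.4 50.6]
green 70 x [-7.4 -5.5 -3.4] y 2.5 z [48.7 50.5]
white 43 x [-40.  -38.4 -37. ] y 0.5 z [47.7 48.8]
black 388 x [-37.1   5.9  40. ] y 3.3 z [49.8 56.1]
block top 1439 x [39.4 56.7 78.1] y 13.7 z [54.5 55.8]
red grip 961 x [31.2 46.5 62.5] y 3.3 z [78.9 81. ]
```

>>> {"api": "apply_moves", "payload": {"rows": [{"xyz": [0,-5,0],"turn": [0,0,0],"grip": 0},{"xyz": [0,-10,0],"turn": [0,0,0],"grip": 0},{"xyz": [0,-15,0],"turn": [0,0,0],"grip": 0},{"xyz": [0,-15,0],"turn": [0,0,0],"grip": 0},{"xyz": [0,-15,0],"turn": [0,0,0],"grip": 0}]}}

```text
clock: 4.98
tcp_pos: [0.4979, -0.1304, 0.1505]
orientation: [0.0, 0.114, 0.993, -0.0]
wrist_force: [1.9, 1.8, 1.3]
finger_gap: 0.0
grip_force: 1.1
```

```bash
python3 -c "
from h import *
go(-110,0,150);trig('b');look('c')"
```

```text
at [-109.2    1.4  150.5] shift [-1.4 -0.8  0.5] turn [-0.     0.001 -0.007] F [1.9 1.8 1.3] t 4.98 gap 0.0 gf 1.1
trigger n 68 z 96.0 167.0 lean -0.16 x at 141 -123.6
head top 1289 x [-30.1 -18.8  -6.8] y 2.4 z [60.5 61.8]
red ring 152 x [3.  6.3 9.2] y 3.5 z [48.1 50.4]
green 52 x [-1.   0.9  8.9] y 1.7 z [48.8 51.3]
white 118 x [-39.8 -35.5 -31.4] y 0.7 z [47.5 48.8]
black 505 x [-31.3  11.8  40.2] y 2.7 z [49.9 56.1]
block top 1474 x [39.5 56.2 78.1] y 13.1 z [54.5 55.8]
red grip 964 x [31.4 46.2 62.7] y 3.1 z [78.9 81. ]
```

>>> {"api": "apply_moves", "payload": {"rows": [{"xyz": [0,17,0],"turn": [0,0,0],"grip": 0},{"xyz": [0,35,0],"turn": [0,0,0],"grip": 0},{"xyz": [0,35,0],"turn": [0,0,0],"grip": 0},{"xyz": [0,35,0],"turn": [0,0,0],"grip": 0},{"xyz": [0,25,0],"turn": [0,0,0],"grip": 0},{"xyz": [0,15,0],"turn": [0,0,0],"grip": 0},{"xyz": [0,7,0],"turn": [0,0,0],"grip": 0},{"xyz": [0,0,0],"turn": [0,0,0],"grip": 0},{"xyz": [0,-2,0],"turn": [0,0,0],"grip": 0},{"xyz": [0,-2,0],"turn": [0,0,0],"grip": 0},{"xyz": [0,-2,0],"turn": [0,0,0],"grip": 0}]}}

```text
clock: 6.0
tcp_pos: [0.4972, -0.1326, 0.1504]
orientation: [0.0, 0.114, 0.993, -0.0]
wrist_force: [0.4, 1.3, 0.8]
finger_gap: -0.0003
grip_force: 0.8
```

```bash
cat >> h.py <<'E'
def face(tag):
    "nose front edge: pixels along the nose axis line, by height profile"
    c=pickle.load(open(f"w_{tag}.pkl","rb"));V=[]
    for xx in np.arange(-10,60,1.0):
        u,v=proj(c,cl(xx,2.5,52)); b,g,r=c["color"][int(round(v)),int(round(u))]
        p=dpt(c,u,v);V.append((int(xx),int(b),int(g),int(r),None if p is None else int(round(p[2]*1000))))
    print(V)
E
python3 -c "
from h import *
go(-110,0,150);trig('c');look('d');face('d')"
```

```text
at [-111.5    1.5  150.4] shift [-1.5  1.5  0.4] turn [-0.001  0.    -0.008] F [0.4 1.3 0.8] t 6.0 gap -0.3 gf 0.8
trigger n 74 z 96.0 164.0 lean -0.27 x at 141 -127.1
head top 1293 x [-21.2  -9.7   2.3] y 2.0 z [60.5 61.8]
red ring 150 x [12.2 15.4 18.5] y 3.3 z [48.3 51. ]
green 43 x [ 8.6 10.4 18.6] y 1.6 z [49. 52.]
white 237 x [-39.3 -30.8 -22.5] y 0.8 z [47.6 48.8]
black 550 x [-24.2  20.4  40.4] y 3.2 z [49.7 55.7]
block top 1491 x [39.5 55.8 78.1] y 13.0 z [54.4 55.7]
red grip 962 x [31.7 46.2 62.6] y 3.0 z [78.9 80.8]
[(-10, 117, 64, 29, 61), (-9, 115, 62, 27, 61), (-8, 115, 62, 29, 61), (-7, 116, 62, 27, 61), (-6, 116, 62, 27, 61), (-5, 116, 62, 29, 61), (-4, 116, 61, 27, 61), (-3, 116, 62, 28, 61), (-2, 116, 63, 28, 61), (-1, 114, 61, 27, 61), (0, 115, 62, 27, 61), (1, 114, 62, 28, 61), (2, 111, 60, 26, 61), (3, 112, 60, 27, 61), (4, 115, 62, 29, 61), (5, 115, 61, 28, 61), (6, 112, 56, 27, 60), (7, 92, 53, 23, 60), (8, 64, 108, 32, 50), (9, 50, 131, 31, 50), (10, 37, 86, 129, 50), (11, 17, 11, 170, 50), (12, 18, 21, 162, 50), (13, 18, 22, 158, 50), (14, 21, 26, 161, 49), (
[... 259 characters left out ...]
27), (27, 22, 35, 46, 29), (28, 26, 39, 51, 31), (29, 20, 33, 43, 33), (30, 21, 33, 43, 34), (31, 22, 32, 43, 36), (32, 21, 33, 44, 40), (33, 23, 34, 45, 42), (34, 23, 33, 43, 43), (35, 22, 33, 44, 44), (36, 20, 33, 44, 46), (37, 18, 31, 42, 47), (38, 20, 31, 41, 49), (39, 18, 30, 39, 51), (40, 17, 28, 37, 52), (41, 25, 39, 50, 53), (42, 31, 52, 66, 54), (43, 37, 59, 76, 55), (44, 34, 54, 72, 55), (45, 4, 5, 43, 55), (46, 3, 1, 43, 56), (47, 3, 1, 45, 68), (48, 2, 2, 49, 71), (49, 3, 4, 47, 72), (50, 3, 0, 48, 72), (51, 2, 1, 51, 72), (52, 1, 1, 53, 73), (53, 7, 6, 58, 73), (54, 4, 3, 58, 73), (55, 4, 7, 59, 73), (56, 2, 3, 55, 73), (57, 2, 3, 51, 73), (58, 4, 3, 50, 74), (59, 2, 3, 51, 73)]
```

>>> {"api": "apply_moves", "payload": {"rows": [{"xyz": [0,17,0],"turn": [0,0,0],"grip": 0},{"xyz": [0,36,0],"turn": [0,0,0],"grip": 0},{"xyz": [0,36,0],"turn": [0,0,0],"grip": 0},{"xyz": [0,36,0],"turn": [0,0,0],"grip": 0},{"xyz": [0,26,0],"turn": [0,0,0],"grip": 0},{"xyz": [0,16,0],"turn": [0,0,0],"grip": 0},{"xyz": [0,8,0],"turn": [0,0,0],"grip": 0},{"xyz": [0,2,0],"turn": [0,0,0],"grip": 0},{"xyz": [0,0,0],"turn": [0,0,0],"grip": 0},{"xyz": [0,0,0],"turn": [0,0,0],"grip": 0}]}}

```text
clock: 6.93
tcp_pos: [0.4973, -0.1331, 0.1505]
orientation: [0.0, 0.115, 0.993, -0.0]
wrist_force: [1.3, 0.9, 2.3]
finger_gap: -0.0003
grip_force: 1.2
```

```bash
python3 -c "
from h import *
go(-110,0,150);trig('d');look('e')"
```

```text
at [-112.     1.4  150.5] shift [-1.4  2.   0.5] turn [-0.     0.001 -0.008] F [1.3 0.9 2.3] t 6.93 gap -0.3 gf 1.2
trigger n 73 z 95.0 168.0 lean -0.21 x at 141 -126.3
head top 1304 x [-13.1  -1.8  10. ] y 2.2 z [60.5 61.7]
red ring 147 x [20.2 23.5 26.4] y 2.9 z [48.3 50.4]
green 32 x [16.8 18.3 27.1] y 1.2 z [49.4 51.1]
white 321 x [-39.1 -25.5 -14.5] y 0.6 z [47.7 50.9]
black 605 x [-24.3  28.1  40.5] y 3.2 z [49.3 56. ]
block top 1502 x [39.7 56.1 78.3] y 12.9 z [54.4 55.9]
red grip 958 x [31.6 46.3 62.8] y 3.1 z [78.9 80.8]
```

>>> {"api": "apply_moves", "payload": {"rows": [{"xyz": [0,17,0],"turn": [0,0,0],"grip": 0},{"xyz": [0,36,0],"turn": [0,0,0],"grip": 0},{"xyz": [0,36,0],"turn": [0,0,0],"grip": 0},{"xyz": [0,36,0],"turn": [0,0,0],"grip": 0},{"xyz": [0,26,0],"turn": [0,0,0],"grip": 0},{"xyz": [0,16,0],"turn": [0,0,0],"grip": 0},{"xyz": [0,8,0],"turn": [0,0,0],"grip": 0},{"xyz": [0,2,0],"turn": [0,0,0],"grip": 0},{"xyz": [0,0,0],"turn": [0,0,0],"grip": 0},{"xyz": [0,0,0],"turn": [0,0,0],"grip": 0}]}}

```text
clock: 7.87
tcp_pos: [0.4972, -0.1331, 0.1504]
orientation: [0.0, 0.115, 0.993, -0.0]
wrist_force: [1.1, 1.6, 1.2]
finger_gap: -0.0001
grip_force: 1.2
```

```bash
python3 -c "
from h import *
go(-110,0,150);trig('e');look('f');face('f')"
```

```text
at [-111.9    1.4  150.4] shift [-1.4  1.9  0.4] turn [-0.     0.001 -0.008] F [1.1 1.6 1.2] t 7.87 gap -0.1 gf 1.2
trigger n 73 z 95.0 169.0 lean -0.22 x at 141 -126.3
head top 1301 x [-5.1  6.2 18.2] y 2.2 z [60.5 61.8]
red ring 142 x [28.3 31.4 34.4] y 2.6 z [48.4 50.9]
green 33 x [25.  26.5 58.5] y 2.3 z [49.4 56.2]
white 395 x [-38.9 -20.3  -6.8] y 0.6 z [48.  52.2]
black 550 x [-23.1  34.1  40.4] y 4.7 z [50.3 56.3]
block top 1494 x [39.6 55.9 78.2] y 12.8 z [54.5 55.8]
red grip 964 x [31.7 46.2 62.7] y 3.1 z [78.9 80.8]
[(-10, 146, 152, 146, 48), (-9, 152, 158, 151, 48), (-8, 138, 141, 133, 48), (-7, 77, 71, 65, 49), (-6, 25, 8, 0, 52), (-5, 32, 14, 2, 54), (-4, 34, 19, 7, 56), (-3, 30, 16, 6, 57), (-2, 73, 39, 18, 58), (-1, 87, 48, 21, 60), (0, 99, 54, 24, 60), (1, 111, 60, 26, 60), (2, 115, 63, 29, 60), (3, 112, 61, 26, 60), (4, 113, 61, 27, 61), (5, 113, 60, 27, 61), (6, 114, 62, 30, 61), (7, 114, 63, 28, 61), (8, 116, 64, 31, 61), (9, 114, 61, 28, 61), (10, 115, 62, 28, 61), (11, 115, 62, 29, 61), (12, 115, 62, 28, 61), (13, 114, 61, 28, 61), (14, 114, 60, 27, 60), (15, 11
[... 258 characters left out ...]
 122, 49), (27, 16, 12, 168, 49), (28, 20, 22, 160, 49), (29, 22, 25, 161, 50), (30, 20, 24, 161, 50), (31, 18, 22, 155, 49), (32, 18, 23, 146, 49), (33, 3, 3, 34, 50), (34, 3, 2, 0, 51), (35, 9, 8, 6, 53), (36, 7, 5, 5, 53), (37, 9, 8, 7, 53), (38, 8, 8, 6, 52), (39, 14, 21, 27, 52), (40, 20, 31, 41, 52), (41, 26, 44, 57, 53), (42, 34, 54, 71, 53), (43, 38, 60, 77, 54), (44, 30, 50, 70, 55), (45, 20, 33, 57, 55), (46, 12, 19, 48, 68), (47, 7, 11, 47, 70), (48, 3, 6, 45, 71), (49, 2, 1, 46, 71), (50, 5, 4, 52, 72), (51, 3, 3, 55, 72), (52, 3, 4, 57, 72), (53, 8, 8, 61, 73), (54, 5, 7, 62, 73), (55, 7, 7, 62, 73), (56, 8, 9, 63, 74), (57, 1, 3, 57, 74), (58, 3, 2, 53, 73), (59, 6, 7, 52, 73)]
```

>>> {"api": "apply_moves", "payload": {"rows": [{"xyz": [0,17,0],"turn": [0,0,0],"grip": 0},{"xyz": [0,36,0],"turn": [0,0,0],"grip": 0},{"xyz": [0,36,0],"turn": [0,0,0],"grip": 0},{"xyz": [0,36,0],"turn": [0,0,0],"grip": 0},{"xyz": [0,26,0],"turn": [0,0,0],"grip": 0},{"xyz": [0,16,0],"turn": [0,0,0],"grip": 0},{"xyz": [0,11,0],"turn": [0,0,0],"grip": 0},{"xyz": [0,7,0],"turn": [0,0,0],"grip": 0},{"xyz": [0,3,0],"turn": [0,0,0],"grip": 0},{"xyz": [0,0,0],"turn": [0,0,0],"grip": 0},{"xyz": [0,0,0],"turn": [0,0,0],"grip": 0}]}}

```text
clock: 8.88
tcp_pos: [0.4974, -0.1325, 0.1506]
orientation: [0.001, 0.114, 0.993, 0.001]
wrist_force: [1.3, 5.2, 2.4]
finger_gap: -0.0
grip_force: 2.8
```

```bash
python3 -c "
from h import *
go(-110,0,150);trig('f');look('g')
c=cv2.imread('pics/w_g.png');cv2.imwrite('pics/w_gc.png',cv2.resize(c[100:260,230:520],None,fx=2.7,fy=2.7))"
```

```text
at [-111.3    1.4  150.6] shift [-1.4  1.3  0.6] turn [ 0.001  0.001 -0.008] F [1.3 5.2 2.4] t 8.88 gap -0.0 gf 2.8
trigger n 68 z 95.0 165.0 lean -0.22 x at 141 -126.0
head top 1293 x [ 2.  13.2 25.3] y 2.3 z [60.5 61.7]
red ring 96 x [33.4 36.3 38.4] y 1.7 z [48.7 50.5]
green 8 x [37.5 38.4 40.8] y 5.1 z [49.2 52.4]
white 466 x [-38.5 -16.5   0.3] y 0.6 z [48.2 52.6]
black 510 x [-24.4  37.5  42.8] y 5.6 z [49.8 56.4]
block top 1446 x [42.4 59.7 80.6] y 13.4 z [54.5 55.8]
red grip 943 x [31.6 46.4 62.9] y 3.1 z [78.9 80.9]
```

View pics/w_gc.png

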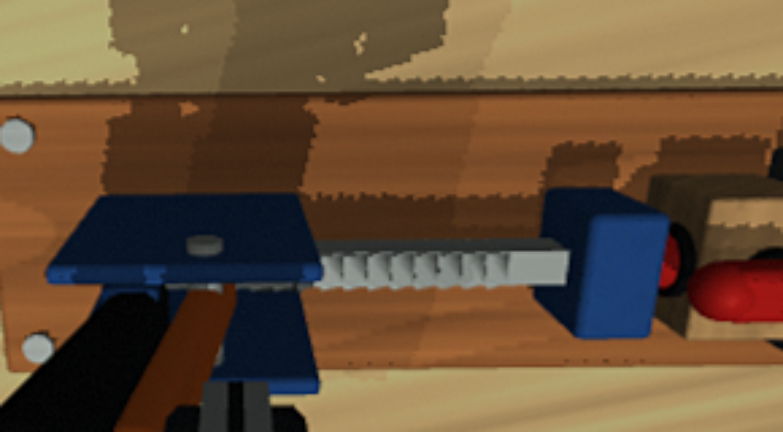

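Head shift: ram ≈60.4. The block has slid 2.7 mm (its near face at 42.4) and the nose is about 3 mm in, with about 2.6 mm left to seat. The last stroke will be part-way, creeping from a safe depth.

>>> {"api": "apply_moves", "payload": {"rows": [{"xyz": [0,17,0],"turn": [0,0,0],"grip": 0},{"xyz": [0,36,0],"turn": [0,0,0],"grip": 0},{"xyz": [0,36,0],"turn": [0,0,0],"grip": 0},{"xyz": [0,36,0],"turn": [0,0,0],"grip": 0},{"xyz": [0,26,0],"turn": [0,0,0],"grip": 0},{"xyz": [0,18,0],"turn": [0,0,0],"grip": 0},{"xyz": [0,13,0],"turn": [0,0,0],"grip": 0},{"xyz": [0,10,0],"turn": [0,0,0],"grip": 0},{"xyz": [0,8,0],"turn": [0,0,0],"grip": 0},{"xyz": [0,8,0],"turn": [0,0,0],"grip": 0},{"xyz": [0,8,0],"turn": [0,0,0],"grip": 0}]}}

```text
clock: 9.9
tcp_pos: [0.4994, -0.1247, 0.1512]
orientation: [0.001, 0.114, 0.993, 0.001]
wrist_force: [0.6, 6.5, 4.9]
finger_gap: -0.0007
grip_force: 3.3
```

```bash
python3 -c "
from h import *
go(-110,0,150);trig('g');look('h')"
```

```text
at [-103.3    1.1  151.2] shift [-1.2 -6.7  1.2] turn [ 0.002  0.002 -0.008] F [0.6 6.5 4.9] t 9.9 gap -0.7 gf 3.3
trigger n 68 z 96.0 167.0 lean -0.1 x at 141 -119.7
head top 1301 x [ 6.8 18.1 30.1] y 2.2 z [60.4 61.7]
red ring 59 x [38.  40.  41.4] y 1.8 z [48.9 50.5]
green 9 x [40.7 41.2 55.9] y 7.0 z [48.8 54. ]
white 511 x [-38.  -13.3   4.9] y 0.3 z [48.3 52.8]
black 393 x [-13.5   6.4  45.2] y 6.8 z [49.9 56.1]
block top 1348 x [45.  63.1 83. ] y 14.0 z [54.5 55.8]
red grip 964 x [31.  46.4 62.5] y 3.1 z [78.8 80.9]
```

The block is seated (near face at 45.0, centre ≈65). The nose is pressed in about 5 mm by both the head position and the red-ring edge. I'll hold still briefly and re-check.

>>> {"api": "apply_moves", "payload": {"rows": [{"xyz": [0,0,0],"turn": [0,0,0],"grip": 0},{"xyz": [0,0,0],"turn": [0,0,0],"grip": 0},{"xyz": [0,0,0],"turn": [0,0,0],"grip": 0},{"xyz": [0,0,0],"turn": [0,0,0],"grip": 0},{"xyz": [0,0,0],"turn": [0,0,0],"grip": 0},{"xyz": [0,0,0],"turn": [0,0,0],"grip": 0}]}}

```text
clock: 10.5
tcp_pos: [0.4994, -0.1247, 0.1511]
orientation: [0.001, 0.114, 0.993, 0.001]
wrist_force: [1.8, 6.1, 5.3]
finger_gap: -0.0001
grip_force: 3.2
```

```bash
python3 -c "
from h import *
go(-110,0,150);trig('h');look('i')
c=cv2.imread('pics/w_i.png');s=shot('side')['color'];im=np.zeros((600,800,3),np.uint8)
a=cv2.resize(c[130:230,300:500],None,fx=3,fy=3);im[:300,:600]=a
b=cv2.resize(s[195:270,280:400],None,fx=4,fy=4);im[300:600,:480]=b
cv2.imwrite('pics/fin.png',im)"
```

```text
at [-103.2    1.1  151.1] shift [-1.2 -6.8  1.1] turn [ 0.002  0.002 -0.007] F [1.8 6.1 5.3] t 10.5 gap -0.1 gf 3.2
trigger n 69 z 95.0 167.0 lean -0.08 x at 141 -119.3
head top 1301 x [ 6.7 18.1 30. ] y 2.0 z [60.4 61.7]
red ring 60 x [38.  40.  41.5] y 1.8 z [48.9 50.7]
green 12 x [40.5 41.8 43.9] y 8.1 z [49.7 53.2]
white 512 x [-38.1 -13.5   5. ] y 0.3 z [48.4 52.8]
black 395 x [-11.7   6.4  45.2] y 6.7 z [50.2 56.4]
block top 1356 x [45.  63.1 82.9] y 13.9 z [54.5 55.8]
red grip 963 x [31.1 46.  62.6] y 3.1 z [78.8 80.9]
```

View pics/fin.png

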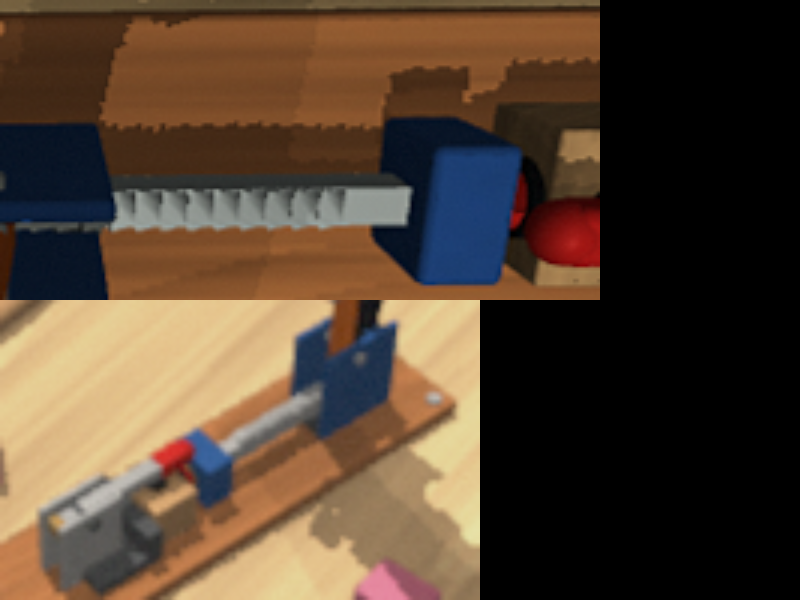

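The wrist crop shows red beside the black nose at (518,200); the head's overhang hides the green ring from this angle. The hold-down is closed and the block is square against the jaw. The position and force readings are steady, and the nose measures about 5 mm in, so I'm handing in.

```bash
python3 -c "
from h import *
print(ticket.hand_in())"
```

```text
the job is handed in; nothing more can be done
None
```

I handed the job in at about 10.5 s with the trigger still held squeezed. The hold-down is closed, the block is seated against the fixed jaw, and the nose measures about 5 mm in. The green ring was hidden from the camera, so that depth is measured, not seen, and the hand-in returned no verdict.

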